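# Isolate and vent the gauge test line

### The job

Make the gauge test line safe. Turn the red lever of the supply valve from along the pipe to across it (shut) until it bears firmly on its hidden end stop; only then turn the yellow lever of the vent valve from across the pipe to along it (open) until it too bears firmly on its hidden end stop. Each stop is set a little differently, so feel for it: press firmly for a moment but do not force the lever, then let go so that it stays there, and leave everything else on the desk as it lies.

Things in the scene. Friction and masses are not known exactly. Their poses are not given: they have to be found in the camera images.
- manifold: Test manifold fixed to the desk: grey plate 100 x 460 x 12 mm, steel pipe of radius 14 mm along its y axis, 50 mm above the desk. Origin under the plate's centre. On its +x side (away from the robot) a white round gauge, 90 mm across, 105 mm behind the pipe, top below 110 mm. The valves sit on the pipe 130 mm either side of the middle; which is on which side changes.
- red_valve: Supply valve (red lever), fixed on the pipe. Origin on its vertical turning axis at desk height, axes parallel to the manifold's. Its lever is stiff: about 0.35 N m (4 N at 90 mm from the axis) while it moves, and it stays where it is left.
- yellow_valve: Vent valve (yellow lever), otherwise like the supply valve, lever equally stiff.
- red_lever: Lever of the supply valve. Origin on the turning axis, 118 mm above the desk; x points to the tip. Red grip 24 mm wide, 20 mm high, from 50 to 125 mm from the axis; a steel bar joins it to the hub. Turns about the vertical only. Open: points about along the manifold's -y; shut: about along its -x (to the robot), clockwise seen from above. Starts up to 0.45 rad on from fully open.
- yellow_lever: Lever of the vent valve, same form, yellow grip. Shut: points about along the manifold's -x. Open: about along its -y; turn it counterclockwise seen from above. Starts up to 0.45 rad on from fully shut.
- red_bonnet: Round steel housing under the red lever, radius 29 mm, from 69 (its origin, on the turning axis) to 105 mm above the desk, fixed. It hides the stop block that ends the shutting travel, 24 mm from the axis. Where the lever meets it cannot be seen: with the lever within 0.26 rad (15 deg) either side of the manifold's -x. The stop is hard, about 3.5 N more per mm at the grip.
- yellow_bonnet: The same under the yellow lever; its hidden stop ends the opening travel with the lever within 0.26 rad either side of the manifold's -y.
- petri_dish: Clear glass petri dish, 90 mm across, 16 mm high, lying in front of the manifold; origin under its centre. Leave alone.
- bourdon_a: Brass C-shaped bourdon tube about 100 mm long, 17 mm high, lying left of and in front of the manifold. Leave alone.
- bourdon_b: The same, lying behind the pipe on the left. Leave alone.
- screwdriver: Wooden-handled screwdriver, 190 mm long, lying right of the manifold. Leave alone.
- dial_plate: Aluminium dial plate, 84 mm across, 4 mm thick, lying behind the pipe on the right. Leave alone.

How it is judged:
On the way, in this order (a step that is already met when the one before it is completed fails the run):
1. the red lever is pressed firmly on its shut stop (over 8 N at the stop for 0.3 s) (contact force between red_lever and red_bonnet above 8 N), for 0.3 s.
2. then the yellow lever is pressed firmly on its open stop (over 8 N at the stop for 0.3 s) (contact force between yellow_lever and yellow_bonnet above 8 N), for 0.3 s.
At the end, for the whole second after the job is handed in: Both levers are still in touch with the end stops in their bonnets (over 0.5 N there; a lever pressed firmly stays so by its own stiffness when let go) and at rest: red across the pipe, yellow along it, each within 0.35 rad (contact force between red_lever and red_bonnet above 0.5 N and contact force between yellow_lever and yellow_bonnet above 0.5 N and angle between the x axis of red_lever and the x axis of red_valve, either way round below 0.35 rad and angle between the x axis of yellow_lever and the y axis of yellow_valve, either way round below 0.35 rad and angular speed of each of red_lever, yellow_lever below 0.05 rad/s).
It fails at once if the vent is opened (yellow lever more than 0.6 rad off the manifold's x axis) while the red lever is still more than 0.4 rad from across the pipe (angle between the x axis of yellow_lever and the x axis of yellow_valve, either way round above 0.6 rad and angle between the x axis of red_lever and the x axis of red_valve, either way round above 0.4 rad).
It fails at once if a lever is forced: more than 120 N at its stop (about 35 N at 90 mm along the lever) (contact force between red_lever and red_bonnet above 120 N or contact force between yellow_lever and yellow_bonnet above 120 N).
It fails at once if something lying on the desk is moved more than 20 mm (distance of any of petri_dish, bourdon_a, bourdon_b, screwdriver, dial_plate from where it was at the start of the episode above 0.02 m).
It also fails if it takes over 64 s, if anything falls off the work surface, if the arm or the gripper's body presses on something with over 40 N, if the wrist force passes 120 N, or if a joint passes its speed limit or range.

### The arm

A 6-joint arm with a two-finger parallel gripper is mounted at the origin on the work surface. World frame = base frame: x ahead of the robot, y to its left, z up, the work surface at z = 0. Lengths are in m, angles in rad, forces in N, time in s.
With the tool pointing down it reaches from about 0.25 to 0.725 m from the base axis. Payload 4 kg.
Tool frame: the origin (TCP) lies midway between the tips of the shut fingers; the grasp point (between the pads) lies bot.pinch_z behind it (bot.pinch_z is the distance from the TCP to the grasp point, in m); z points along the fingers, y is the direction in which the jaws open and shut (so a half turn about z gives the same grasp; the last joint's range is limited). The gripper opens to 85 mm and grips with 20 to 120 N. Pads are 22 mm wide; open, the fingers measure 114 mm over their backs; the gripper's body (76 mm by 85 mm) begins 54 mm behind the grasp point. The pads swing forward as they close: fully open they stand 13 mm farther back than shut.
Start: joints at [1.258, 0.241, 0.005, 1.335, 0, 1.571], TCP at [0.154, 0.476, 0.231] pointing down, gripper open.
Joint ranges: [-2.72, 2.72], [-1.05, 1.87], [-1.09, 1.28], [-1.99, 2.15], [-1.42, 1.44], [-3.14, 3.14]. Speed limits (rad/s): [2.79, 2.79, 3.14, 3.14, 3.14, 3.14].

### API

Orientations are given as a unit quaternion [x, y, z, w].
In Python, from workcell import bot gives the robot as it stands. The module is installed in compiled form; this text tells all that it offers.
- The arm moves only by the tool move_arm, never from a script. Its argument "series" is a list that holds one entry, the list of rows, each a list of 7 numbers: the shift along the world's x, y, z in cm, then the turn, a rotation vector about the world's x, y, z in degrees, then the opening, from 0 (shut) to 1 (fully open). A call has exactly 5 rows; each row shifts and turns the pose as measured when the row begins; what a row does not reach is not made up. A row lasts 1/10 s, in which the tool goes at most 50 mm and 8.59 degrees, less where a joint would pass 70% of its speed; a pose out of reach is approached as far as the arm can. A call with a gripper value outside its range is refused whole. The fingers move at their own pace and stop on an object; the grip force is fixed at half the most. Time passes only in rows, so rows that do not move let the fingers close, or fill a call up. It gives the time, the measured TCP pose, the force and the opening at its end, in the units of the state.
- bot.get_obs(): the state, without advancing time (a new reading comes with each control period).
- bot.camera(name): name is "side" or "top"; returns (picture, depth): 480x640x3 uint8, red, green, blue; 480x640 float32, m along the optical axis (not along the pixel's ray), 0 where there is no reading.
- bot.camera_info(name): a dict with "vfov" (degrees; the focal length in pixels is half the picture's height over the tangent of half this angle, whatever the lens; pixels are square), "cx", "cy" (the principal point, pixels), "cam_to_world" (4x4, takes a point from camera to world coordinates). Camera axes: x right, y down, z forward; pixel columns grow to the right and rows downward; lengths in m; the calibration is good to about 2 mm. A picture is of the moment at which its call begins. camera_info takes no time and is no camera call.
- bot.job_done(): hands the job in, once; it reports no verdict.
Trained networks look in the newest picture that a camera, given by its name, has taken for a name from the list of things; names that differ only in an ending like _2 or _b are one class to them, and where a whole thing is asked for, a point or a joint stands for the part that bears it (a point fixed in the world has none). Each returns a list of dicts, best first, with "confidence" (0 to 1); they miss things now and then, are a little off and sometimes report something else, mostly with a low value. They report only what shows in the picture. A call takes as long as a camera call.
- bot.find_in(camera, target): "at" ([x, y, z] in m, in world coordinates, good to about 4 mm: the middle of the surface that is visible of it).
The state is a dict: "clock": time; "joint_pos": joint angles; "joint_vel": joint speeds; "tau": joint torques, N m; "eef_pos": TCP position; "tool_rot": TCP orientation; "ft_force": force on the tool from outside, world axes, zero at the start; "ft_torque": the same for the moment, N m; "grip_width": finger opening in m.
Only numpy, scipy, OpenCV 4.12 (cv2) and the standard library are available. Lean on these libraries where they do the work, as an engineer would, in place of code of your own. Each camera call takes 0.05 s, during which the arm holds its last target.

## Working session

There is one attempt and no reset: what is moved stays moved. The work goes in short steps, Python scripts to look and compute and a tool call to move; the robot and the scene stay as the last step left them, time stands still between calls to the robot, and variables do not carry over. Pictures are saved under pics/ and viewed, and the job is handed in when it is done.

Besides the shell and the picture viewer there is one more tool, called after "Emit:" as name(argument=value, ...), one argument or row to a line, values as JSON. move_arm: Moves the arm, as the interface text tells. Its arguments: {"type":"object","properties":{"series":{"type":"array","items":{"type":"array","items":{"type":"array","items":{"type":"number"}}}}},"required":["series"]}

```bash
mkdir -p pics; cat > h.py <<'E'
import numpy as np,cv2
from workcell import bot
def pts(name,d):
    i=bot.camera_info(name);f=240/np.tan(np.radians(i['vfov'])/2)
    v,u=np.mgrid[0:480,0:640]
    P=np.stack([(u-i['cx'])/f*d,(v-i['cy'])/f*d,d,np.ones_like(d)],-1)
    return (P@np.array(i['cam_to_world']).T)[...,:3]
def st():
    o=bot.get_obs()
    for k in('clock','eef_pos','tool_rot','ft_force','grip_width'):print(k,np.round(o[k],3))
E
python3 - <<'E'
from h import *
st();print(bot.pinch_z, bot.camera_info('top'))
for c in('top','side'):
    p,d=bot.camera(c);cv2.imwrite(f'pics/{c}0.png',p[...,::-1]);np.save(f'{c}0.npy',pts(c,d));np.save(f'{c}0rgb.npy',p)
    for t in('red_lever','yellow_lever','red_bonnet','yellow_bonnet','manifold'):
        for r in bot.find_in(c,t)[:2]:print(c,t,np.round(r['at'],3),r['confidence'])
E
```

```text
clock 0.0
eef_pos [0.154 0.475 0.23 ]
tool_rot [ 0.156  0.988 -0.001 -0.   ]
ft_force [ 1.084 -0.444 -0.386]
grip_width 0.086
0.0187 {'vfov': 49.81561508595884, 'cx': 321.6210003976993, 'cy': 235.7062403071111, 'cam_to_world': array([[-0.02847775, -0.98203974,  0.18651263,  0.38778806],
       [-0.99953674,  0.02998065,  0.00524164,  0.03521329],
       [-0.01073927, -0.18627696, -0.98243858,  1.30008748],
       [ 0.        ,  0.        ,  0.        ,  1.        ]])}
top red_lever [0.558 0.082 0.13 ] 0.72
top red_bonnet [0.567 0.14  0.107] 0.71
top yellow_bonnet [ 0.587 -0.114  0.105] 0.51
top manifold [0.581 0.006 0.01 ] 0.61
side red_lever [0.555 0.061 0.126] 0.83
side yellow_lever [ 0.526 -0.148  0.124] 0.69
side yellow_lever [ 0.534 -0.304  0.022] 0.49
side red_bonnet [0.586 0.112 0.096] 0.76
side yellow_bonnet [ 0.587 -0.15   0.099] 0.85
side manifold [ 0.437 -0.034  0.008] 0.41
```

View pics/top0.png

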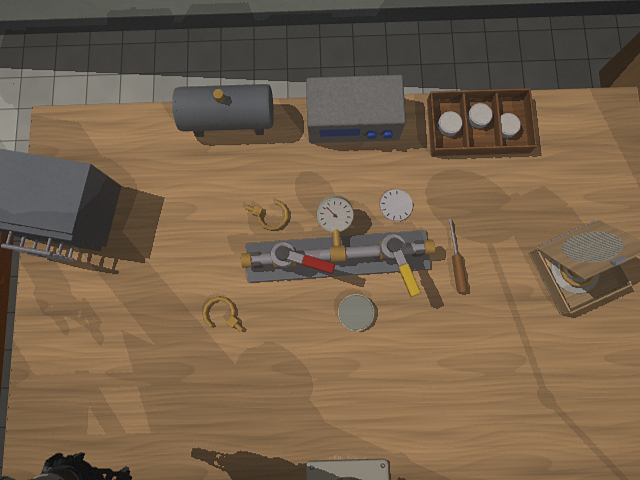

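View pics/side0.png

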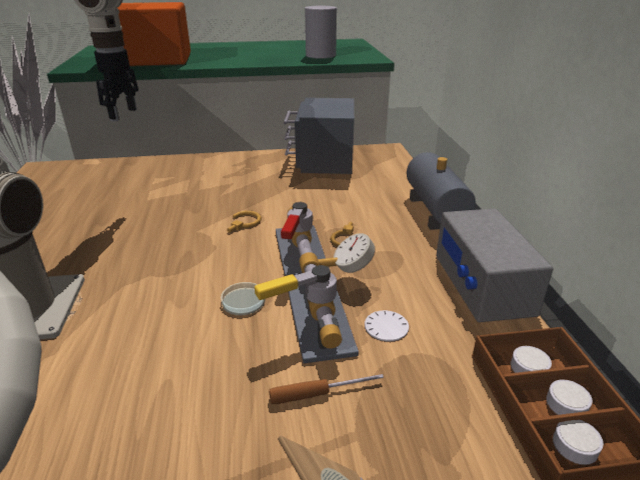

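```bash
python3 - <<'E'
from h import *
for c in('top','side'):
    P=np.load(c+'0.npy');R=np.load(c+'0rgb.npy');h=cv2.cvtColor(R,cv2.COLOR_RGB2HSV)
    for n,m in(('red',((h[...,0]<8)|(h[...,0]>172))),('yel',(h[...,0]>20)&(h[...,0]<34))):
        q=m&(h[...,1]>130)&(h[...,2]>60)&(P[...,2]>.115)&(P[...,2]<.14)&(P[...,0]>.4)
        X=P[q]
        if len(X)<10: print(c,n,len(X));continue
        X=X[X[:,2]>.122]
        v,u=np.nonzero(q);r=cv2.minAreaRect((X[:,:2]*1000).astype(np.float32));print(c,n,len(X),r,X.mean(0).round(3),np.median(X[:,2]),u.mean(),v.mean())
    # pipe / plate
    q=(abs(P[...,2]-.012)<.004)&(P[...,0]>.45)&(P[...,0]<.72)&(abs(P[...,1])<.3)&(h[...,1]<60)
    print(c,'plate',q.sum(),cv2.minAreaRect((P[q][:,:2]*1000).astype(np.float32)))
    q=(abs(P[...,2]-.062)<.003)&(P[...,0]>.45)&(P[...,0]<.68)&(abs(P[...,1])<.3)
    X=P[q]; print('pipe',len(X), np.polyfit(X[:,1],X[:,0],1),X.min(0),X.max(0))
E
```

```text
top red 318 ((546.1957397460938, 51.62273406982422), (74.18779754638672, 23.20891571044922), 71.51493072509766) [0.546 0.052 0.127] 0.12718494238403455 318.1580547112462 263.87841945288756
top yel 327 ((503.4650573730469, -154.40432739257812), (73.43717193603516, 23.212617874145508), 20.32857322692871) [ 0.504 -0.154  0.128] 0.12750608275705155 409.02028985507246 279.57971014492756
top plate 3406 ((565.2708740234375, -36.066009521484375), (240.4603271484375, 538.672607421875), 14.54259967803955)
pipe 1034 [-0.04267166  0.58810139] [ 0.55207629 -0.22976586  0.05900702] [0.65884608 0.23854141 0.06499342]
side red 229 ((547.872802734375, 47.33369064331055), (71.84395599365234, 23.612287521362305), 71.03045654296875) [0.547 0.043 0.129] 0.1293007623037894 289.7276119402985 226.09328358208955
side yel 450 ((504.619384765625, -156.70962524414062), (73.03841400146484, 26.173919677734375), 21.12883186340332) [ 0.504 -0.16   0.128] 0.1288574296659018 275.5284974093264 285.7979274611399
side plate 3165 ((566.0385131835938, -37.10943603515625), (244.52392578125, 536.4000854492188), 15.508504867553711)
pipe 746 [0.0338444 0.6000632] [ 0.55685794 -0.23175282  0.05901507] [0.67971926 0.23439021 0.06499734]
```

The top view shows the red hub at (283,254) with its tip at (335,268), and the yellow hub at (395,243) with its tip at (415,293). From the grip fits:
- **Red:** axis about (0.574, 0.135), lever at -108.5°. The shut position is about -177°, clockwise.
- **Yellow:** axis about (0.586, -0.124), lever at -160°. The open position is about -87°, counterclockwise.

I'll push with closed fingers. The tool's x axis is already at 162°, which is the red push direction.

Emit:
move_arm(
  series=[
    [[3.5,-3.5,0,0,0,0,0],[3.5,-3.5,0,0,0,0,0],[3.5,-3.5,0,0,0,0,0],[3.5,-3.5,0,0,0,0,0],[3.5,-3.5,0,0,0,0,0]],
  ],
)

```text
clock: 1.1
eef_pos: [0.3286, 0.3012, 0.2313]
tool_rot: [0.148, 0.989, 0.002, 0.0]
ft_force: [1.8, 0.6, -0.8]
grip_width: 0.0124
```

Emit:
move_arm(
  series=[
    [[3.5,-3.5,0,0,0,0,0],[3.5,-3.5,0,0,0,0,0],[3.5,-3.5,0,0,0,0,0],[3.5,-3.5,0,0,0,0,0],[3.5,-3.5,0,0,0,0,0]],
  ],
)

```text
clock: 1.6
eef_pos: [0.5046, 0.1231, 0.2329]
tool_rot: [0.148, 0.989, 0.004, 0.002]
ft_force: [1.0, 0.8, 0.1]
grip_width: -0.0001
```

Emit:
move_arm(
  series=[
    [[3.5,-3.5,0,0,0,0,0],[3.5,-3.5,0,0,0,0,0],[1.2,-1.4,0,0,0,0,0],[0,0,-2,0,0,0,0],[0,0,-3,0,0,0,0]],
  ],
)

```text
clock: 2.1
eef_pos: [0.5953, 0.0303, 0.1854]
tool_rot: [0.153, 0.988, 0.005, 0.009]
ft_force: [-0.2, -0.3, 0.4]
grip_width: 0.0001
```

```bash
python3 - <<'E'
from h import *
st()
p,d=bot.camera('top');cv2.imwrite('pics/top1.png',cv2.resize(p[150:350,180:480,::-1],(750,500)))
E
```

```text
clock 2.1
eef_pos [0.595 0.03  0.185]
tool_rot [0.153 0.988 0.005 0.009]
ft_force [-0.247 -0.316  0.354]
grip_width 0.0
```

View pics/top1.png

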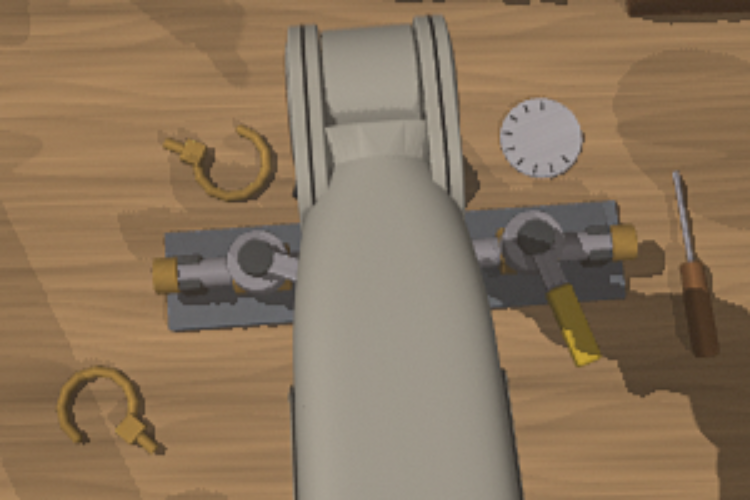

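The arm hides the red lever from above. The gripper is slightly behind the lever, so I'll lower it.

Emit:
move_arm(
  series=[
    [[-0.3,0.5,-3,0,0,0,0],[0,0,-3,0,0,0,0],[0,0,-1.5,0,0,0,0],[0,0,0,0,0,0,0],[0,0,0,0,0,0,0]],
  ],
)

```text
clock: 2.65
eef_pos: [0.5872, 0.0354, 0.1017]
tool_rot: [0.153, 0.988, 0.003, 0.002]
ft_force: [-0.2, 0.6, -0.1]
grip_width: 0.0
```

```bash
python3 - <<'E'
from h import *
st()
p,d=bot.camera('side');cv2.imwrite('pics/side1.png',cv2.resize(p[130:370,180:480,::-1],(750,600)))
E
```

```text
clock 2.65
eef_pos [0.587 0.035 0.102]
tool_rot [0.153 0.988 0.003 0.002]
ft_force [-0.221  0.616 -0.074]
grip_width 0.0
```

View pics/side1.png

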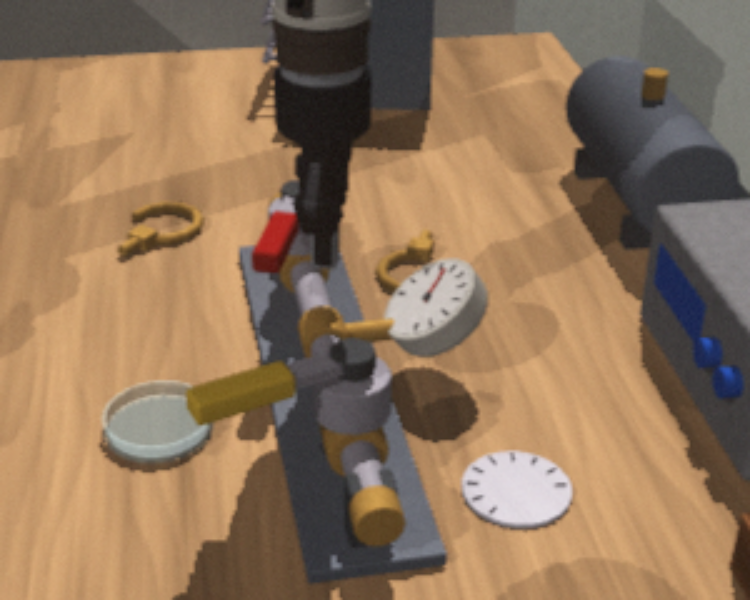

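The side view shows the closed fingers just behind the red grip at (275,240) in the crop, clear of the pipe and gauge. Next I'll work out the arc.

```bash
python3 - <<'E'
import numpy as np
def arc(A,th,sgn,r,s):
    th=np.radians(th);t=th+sgn*np.pi/2
    return A+r*np.array([np.cos(th),np.sin(th)])-s*np.array([np.cos(t),np.sin(t)])
for n,A,ths,sg in(('red',(574,134.6),np.arange(-108.5,-196,-6),-1),('yel',(585.6,-124),np.arange(-160,-70,6),1)):
    q=None
    for th in ths:
        p=arc(np.array(A),th,sg,88,23);print(n,th,p.round(1),'' if q is None else (p-q).round(1));q=p
E
```

```text
red -108.5 [567.9  43.8] 
red -114.5 [558.4  45. ] [-9.5  1.1]
red -120.5 [549.2  47.1] [-9.3  2.1]
red -126.5 [540.1  50.2] [-9.   3.1]
red -132.5 [531.5  54.2] [-8.6  4. ]
red -138.5 [523.3  59.1] [-8.2  4.9]
red -144.5 [515.7  64.8] [-7.6  5.7]
red -150.5 [508.7  71.2] [-7.   6.5]
red -156.5 [502.5  78.4] [-6.3  7.2]
red -162.5 [497.   86.2] [-5.5  7.8]
red -168.5 [492.4  94.5] [-4.6  8.3]
red -174.5 [488.6 103.3] [-3.7  8.8]
red -180.5 [485.8 112.4] [-2.8  9.1]
red -186.5 [484.  121.7] [-1.8  9.3]
red -192.5 [483.1 131.2] [-0.9  9.5]
yel -160 [ 495.  -132.5] 
yel -154 [ 496.4 -141.9] [ 1.4 -9.4]
yel -148 [ 498.8 -151.1] [ 2.4 -9.2]
yel -142 [ 502.1 -160.1] [ 3.3 -8.9]
yel -136 [ 506.3 -168.6] [ 4.2 -8.5]
yel -130 [ 511.4 -176.6] [ 5.1 -8. ]
yel -124 [ 517.3 -184.1] [ 5.9 -7.5]
yel -118 [ 524.  -190.9] [ 6.7 -6.8]
yel -112 [ 531.3 -197. ] [ 7.3 -6.1]
yel -106 [ 539.2 -202.3] [ 7.9 -5.3]
yel -100 [ 547.7 -206.7] [ 8.4 -4.4]
yel -94 [ 556.5 -210.2] [ 8.8 -3.5]
yel -88 [ 565.7 -212.7] [ 9.2 -2.6]
yel -82 [ 575.1 -214.3] [ 9.4 -1.6]
yel -76 [ 584.6 -215. ] [ 9.5 -0.6]
```

Emit:
move_arm(
  series=[
    [[-0.9,0.4,0.3,0,0,0,0],[-0.9,0.4,0,0,0,0,0],[-0.9,0.1,0,0,0,-6,0],[-0.9,0.2,0,0,0,-6,0],[0,0,0,0,0,0,0]],
  ],
)

```text
clock: 3.2
eef_pos: [0.5539, 0.0471, 0.1114]
tool_rot: [0.259, 0.966, 0.003, 0.01]
ft_force: [0.6, 0.9, -0.0]
grip_width: -0.0001
```

Emit:
move_arm(
  series=[
    [[-0.9,0.3,-0.2,0,0,-6,0],[-0.9,0.4,-0.2,0,0,-6,0],[-0.8,0.5,0,0,0,-6,0],[-0.8,0.6,0,0,0,-6,0],[0,0,0,0,0,0,0]],
  ],
)

```text
clock: 3.7
eef_pos: [0.5243, 0.0615, 0.1138]
tool_rot: [0.457, 0.889, -0.001, 0.02]
ft_force: [0.3, 0.6, -0.3]
grip_width: 0.0
```

```bash
python3 - <<'E'
from h import *
st()
p,d=bot.camera('side');cv2.imwrite('pics/side2.png',cv2.resize(p[130:370,180:480,::-1],(750,600)))
E
```

```text
clock 3.7
eef_pos [0.524 0.062 0.114]
tool_rot [ 0.457  0.889 -0.001  0.02 ]
ft_force [ 0.336  0.571 -0.266]
grip_width 0.0
```

View pics/side2.png

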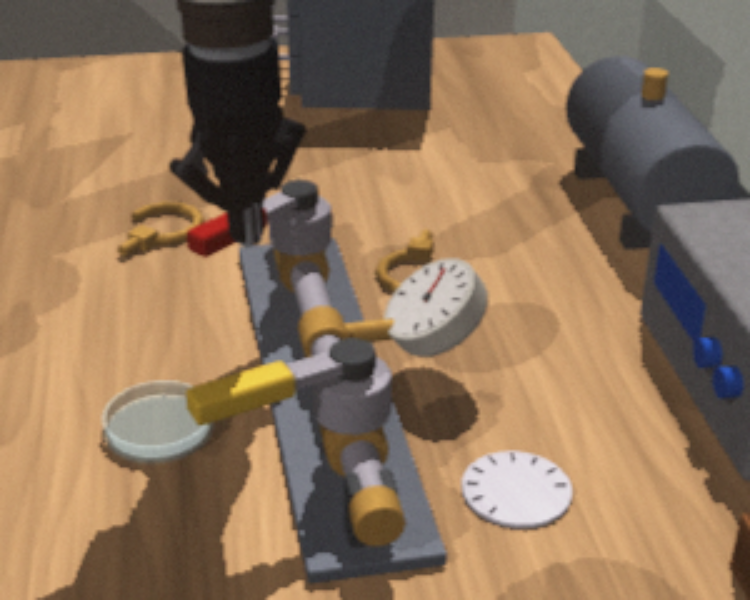

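The red lever is following, with its grip now at (230,230) in the crop. I'll keep going and bring the height back down.

Emit:
move_arm(
  series=[
    [[-0.8,0.6,-0.5,0,0,-6,0],[-0.7,0.6,-0.3,0,0,-6,0],[-0.7,0.7,-0.2,0,0,-6,0],[0,0,-0.1,0,0,0,0],[0,0,0,0,0,0,0]],
  ],
)

```text
clock: 4.25
eef_pos: [0.5084, 0.0782, 0.1081]
tool_rot: [0.589, 0.808, -0.003, 0.026]
ft_force: [-0.3, 0.1, -0.1]
grip_width: 0.0
```

```bash
cat > ang.py <<'E'
from h import *
import sys
def lev(c,n,save=None):
    R,d=bot.camera(c);P=pts(c,d);h=cv2.cvtColor(R,cv2.COLOR_RGB2HSV)
    m=((h[...,0]<8)|(h[...,0]>172)) if n=='red' else (h[...,0]>20)&(h[...,0]<34)
    A=np.array([.574,.1346] if n=='red' else [.5856,-.124])
    q=m&(h[...,1]>130)&(h[...,2]>50)&(P[...,2]>.112)&(P[...,2]<.14)&(np.hypot(P[...,0]-A[0],P[...,1]-A[1])<.15)
    X=P[q]
    if len(X)<10: print('none');return
    r=cv2.minAreaRect((X[:,:2]*1000).astype(np.float32))
    c0=np.array(r[0])/1000-A
    print(c,n,len(X),r,'ang via centre',np.degrees(np.arctan2(c0[1],c0[0])).round(1),'r',np.hypot(*c0).round(4))
    if save: cv2.imwrite(f'pics/{save}.png',cv2.resize(R[130:370,180:480,::-1],(750,600)))
E
python3 - <<'E'
from ang import *
st();lev('side','red','side3');lev('top','red')
E
```

```text
clock 4.25
eef_pos [0.508 0.078 0.108]
tool_rot [ 0.589  0.808 -0.003  0.026]
ft_force [-0.3    0.076 -0.083]
grip_width 0.0
side red 215 ((497.6331481933594, 90.34872436523438), (73.9832534790039, 36.067928314208984), 11.970372200012207) ang via centre -149.9 r 0.0883
none
```

View pics/side3.png

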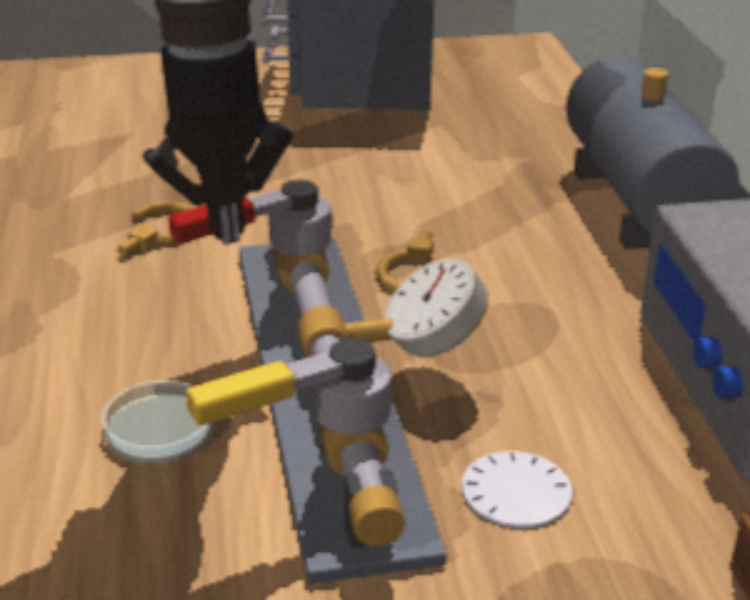

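The red lever is at about -152°. From here I'll take small steps and read the force while it is still moving.

Emit:
move_arm(
  series=[
    [[-0.2,0.4,0,0,0,-3,0],[-0.2,0.4,0,0,0,-3,0],[-0.2,0.4,0,0,0,-3,0],[-0.2,0.4,0,0,0,0,0],[-0.2,0.4,0,0,0,0,0]],
  ],
)

```text
clock: 4.85
eef_pos: [0.4992, 0.0917, 0.108]
tool_rot: [0.652, 0.758, -0.01, 0.03]
ft_force: [2.4, -3.5, 0.0]
grip_width: -0.0001
```

Emit:
move_arm(
  series=[
    [[-0.1,0.4,0,0,0,-3,0],[-0.1,0.3,0,0,0,-2,0],[-0.1,0.3,0,0,0,0,0],[-0.1,0.3,0,0,0,0,0],[-0.1,0.3,0,0,0,0,0]],
  ],
)

```text
clock: 5.35
eef_pos: [0.4939, 0.1066, 0.108]
tool_rot: [0.683, 0.73, -0.012, 0.03]
ft_force: [2.6, -5.1, -0.4]
grip_width: 0.0002
```

Emit:
move_arm(
  series=[
    [[0,0.3,0,0,0,-1,0],[0,0.3,0,0,0,-1,0],[0,0.2,0,0,0,0,0],[0,0.2,0,0,0,0,0],[0,0.2,0,0,0,0,0]],
  ],
)

```text
clock: 5.85
eef_pos: [0.4929, 0.1091, 0.1082]
tool_rot: [0.697, 0.716, -0.022, 0.038]
ft_force: [2.9, -9.8, 1.8]
grip_width: -0.0001
```

The tool has stalled and the force is rising, so this is the stop at about -176°. I'll press moderately and hold.

Emit:
move_arm(
  series=[
    [[0,0.3,0,0,0,0,0],[0,0.3,0,0,0,0,0],[0,0.3,0,0,0,0,0],[0,0.3,0,0,0,0,0],[0,0.3,0,0,0,0,0]],
  ],
)

```text
clock: 6.35
eef_pos: [0.4928, 0.1089, 0.1087]
tool_rot: [0.698, 0.713, -0.034, 0.051]
ft_force: [2.7, -12.7, 2.4]
grip_width: 0.0001
```

Emit:
move_arm(
  series=[
    [[0,0.4,0,0,0,0,0],[0,0.4,0,0,0,0,0],[0,0.4,0,0,0,0,0],[0,0.4,0,0,0,0,0],[0,0.4,0,0,0,0,0]],
  ],
)

```text
clock: 6.85
eef_pos: [0.4925, 0.1092, 0.1093]
tool_rot: [0.701, 0.709, -0.049, 0.067]
ft_force: [2.4, -14.8, 1.7]
grip_width: -0.0001
```

```bash
python3 - <<'E'
from ang import *
st();lev('side','red','side4')
E
```

```text
clock 6.85
eef_pos [0.493 0.109 0.109]
tool_rot [ 0.701  0.709 -0.049  0.067]
ft_force [  2.416 -14.781   1.705]
grip_width -0.0
side red 226 ((486.708740234375, 125.56597137451172), (38.56113815307617, 72.14460754394531), 81.34005737304688) ang via centre -174.1 r 0.0878
```

View pics/side4.png

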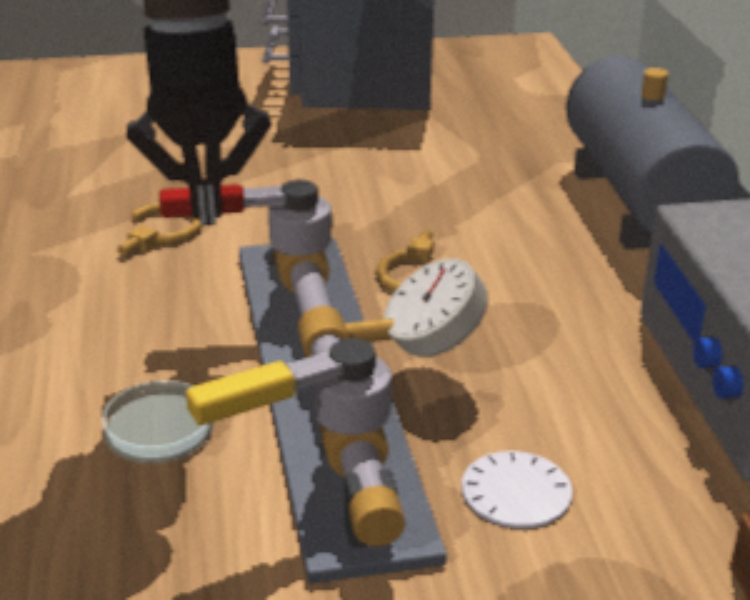

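The red lever now lies across the pipe (grip at (200,200) in the crop) and took about 15 N without moving. I'll release it and work out how to re-level the tool for yellow.

```bash
cat > lvl.py <<'E'
from h import *
from scipy.spatial.transform import Rotation as R
def lvl(yaw):
    o=bot.get_obs();a=R.from_quat(o['tool_rot'])
    y=np.radians(yaw);x=np.array([np.cos(y),np.sin(y),0]);z=np.array([0,0,-1.]);
    b=R.from_matrix(np.stack([x,np.cross(z,x),z],1))
    X=a.as_matrix()[:,0];print('yaw now',np.degrees(np.arctan2(X[1],X[0])),'rotvec',np.degrees((b*a.inv()).as_rotvec()).round(1),'j',np.round(o['joint_pos'],2),'p',np.round(o['eef_pos'],3))
E
python3 -c "
from lvl import *
lvl(90);lvl(110)"
```

```text
yaw now 90.54669889078805 rotvec [ 9.4  1.4 -0.7] j [ 0.32  0.36 -0.18  1.06 -0.16  1.88] p [0.492 0.109 0.109]
yaw now 90.54669889078805 rotvec [ 9.1  3.  19.3] j [ 0.32  0.36 -0.18  1.06 -0.16  1.88] p [0.492 0.109 0.109]
```

Emit:
move_arm(
  series=[
    [[0,-1.5,0,0,0,0,0],[0,-2,0,4,1,0,0],[0,-4,0,5,1,5,0],[0,-4,0,0,0,8,0],[0,-4,0,0,0,6,0]],
  ],
)

```text
clock: 7.4
eef_pos: [0.4921, -0.0373, 0.1081]
tool_rot: [0.566, 0.824, 0.002, -0.005]
ft_force: [0.2, -0.3, 0.5]
grip_width: 0.0
```

```bash
python3 - <<'E'
from lvl import *
from ang import *
st();lvl(110);lev('side','red');lev('side','yel')
E
```

```text
clock 7.4
eef_pos [ 0.492 -0.037  0.108]
tool_rot [ 0.566  0.824  0.002 -0.005]
ft_force [ 0.229 -0.347  0.549]
grip_width 0.0
yaw now 111.07689027208286 rotvec [-0.5 -0.4 -1.1] j [-0.08  0.32 -0.22  1.04  0.01  1.12] p [ 0.492 -0.037  0.108]
none
side yel 597 ((504.7114562988281, -157.77896118164062), (72.29467010498047, 24.495264053344727), 21.52203369140625) ang via centre -157.3 r 0.0877
```

Emit:
move_arm(
  series=[
    [[0,-4,0,0,0,0,0],[0,-3.5,0,0,0,0,0],[0,0,-0.2,0,0,0,0],[0.2,-1,0,0,0,0,0],[0.2,-0.9,0,0,0,0,0]],
  ],
)

```text
clock: 8.0
eef_pos: [0.4968, -0.1296, 0.105]
tool_rot: [0.568, 0.823, 0.006, -0.008]
ft_force: [0.5, 0.5, -0.3]
grip_width: -0.0001
```

```bash
python3 - <<'E'
from lvl import *
from ang import *
st();lvl(110);lev('side','yel','side5');lev('top','red')
E
```

```text
clock 8.0
eef_pos [ 0.497 -0.13   0.105]
tool_rot [ 0.568  0.823  0.006 -0.008]
ft_force [ 0.46   0.497 -0.33 ]
grip_width -0.0
yaw now 110.78598332312113 rotvec [-1.1 -0.4 -0.8] j [-0.27  0.37 -0.17  1.05  0.02  0.94] p [ 0.497 -0.13   0.105]
side yel 591 ((504.5868225097656, -157.7458038330078), (72.348876953125, 24.703683853149414), 21.46161460876465) ang via centre -157.4 r 0.0878
top red 333 ((486.7236328125, 130.71282958984375), (72.12532043457031, 23.697818756103516), 2.52949857711792) ang via centre -177.4 r 0.0874
```

View pics/side5.png

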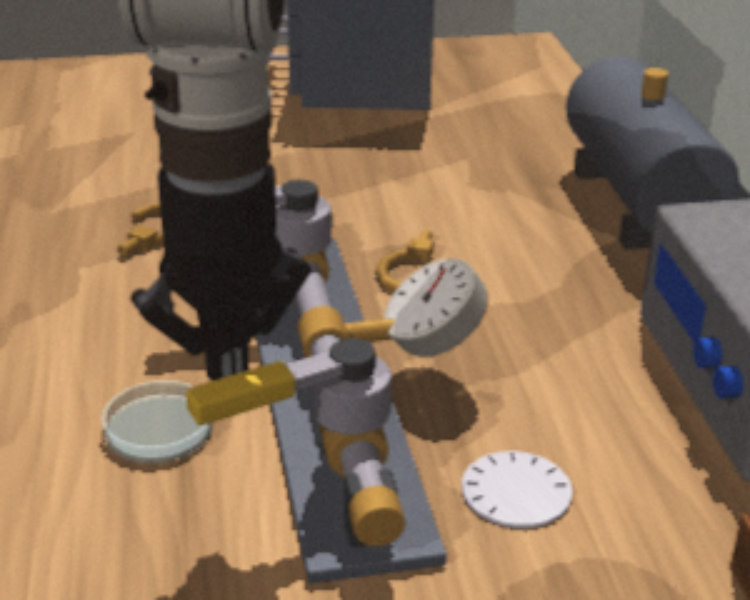

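Red reads -177.4° from the top camera, so it stayed put after release. The fingers are beside the yellow grip, so I'll start the yellow arc.

Emit:
move_arm(
  series=[
    [[0,-0.9,0,0,0,3,0],[0.2,-0.9,0,0,0,6,0],[0.3,-0.9,0,0,0,6,0],[0.3,-0.9,0,0,0,6,0],[0.4,-0.8,-0.1,0,0,6,0]],
  ],
)

```text
clock: 8.6
eef_pos: [0.5044, -0.1641, 0.1037]
tool_rot: [0.348, 0.937, 0.007, -0.018]
ft_force: [-3.5, 2.7, 3.2]
grip_width: 0.0002
```

```bash
python3 - <<'E'
from lvl import *
from ang import *
st();lvl(130);lev('side','yel','side6')
E
```

```text
clock 8.6
eef_pos [ 0.504 -0.164  0.104]
tool_rot [ 0.348  0.937  0.007 -0.018]
ft_force [-3.465  2.743  3.208]
grip_width 0.0
yaw now 139.3108811849112 rotvec [-1.6 -1.5 -9.3] j [-0.32  0.42 -0.09  1.1   0.02  0.39] p [ 0.504 -0.164  0.104]
side yel 582 ((517.2967529296875, -180.22955322265625), (73.19064331054688, 36.552913665771484), 41.22914505004883) ang via centre -140.5 r 0.0885
```

Emit:
move_arm(
  series=[
    [[0.4,-0.8,0.3,0,0,2,0],[0.5,-0.8,0.1,0,0,3,0],[0.6,-0.7,0,0,0,5,0],[0.7,-0.7,0,0,0,5,0],[0.7,-0.6,0,0,0,5,0]],
  ],
)

```text
clock: 9.15
eef_pos: [0.5265, -0.1927, 0.1048]
tool_rot: [0.174, 0.984, 0.006, -0.03]
ft_force: [-4.5, -0.3, 4.3]
grip_width: -0.0002
```

```bash
python3 - <<'E'
from lvl import *
from ang import *
st();lvl(160);lev('side','yel','side7')
E
```

```text
clock 9.15
eef_pos [ 0.527 -0.193  0.105]
tool_rot [ 0.174  0.984  0.006 -0.03 ]
ft_force [-4.487 -0.28   4.295]
grip_width -0.0
yaw now 159.99995916668752 rotvec [-1.2 -3.2  0. ] j [-0.35  0.49  0.03  1.17  0.   -0.  ] p [ 0.527 -0.193  0.105]
side yel 522 ((546.188232421875, -204.50180053710938), (74.21676635742188, 30.514482498168945), 64.44451904296875) ang via centre -116.1 r 0.0896
```

View pics/side7.png

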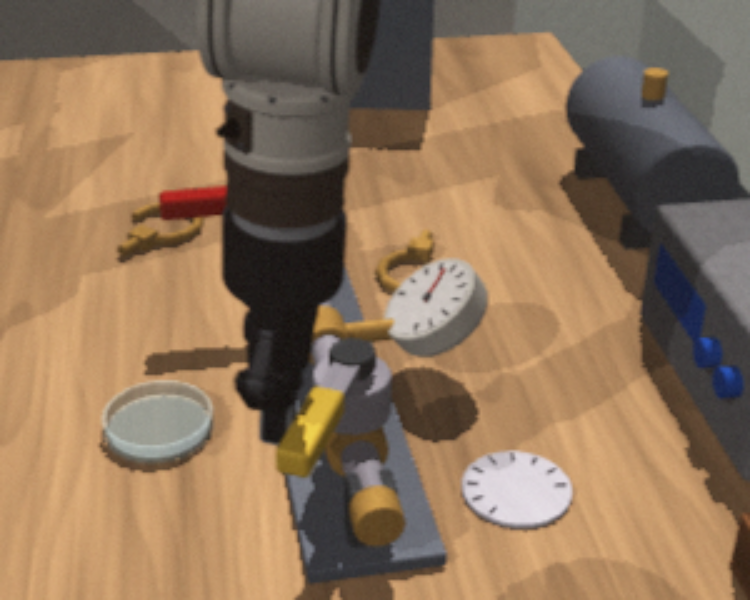

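Yellow is at about -116° (grip at (310,430) in the crop). The stop lies somewhere from -102° to -72°, so I'll slow down.

Emit:
move_arm(
  series=[
    [[0.8,-0.5,0.1,0,-1,3,0],[0.6,-0.3,0,0,-1,3,0],[0.4,-0.2,0,0,-1,2,0],[0.4,-0.2,0,0,0,2,0],[0.4,-0.1,0,0,0,2,0]],
  ],
)

```text
clock: 9.7
eef_pos: [0.5465, -0.2037, 0.1038]
tool_rot: [0.072, 0.997, 0.006, -0.011]
ft_force: [-5.1, -2.7, 1.9]
grip_width: -0.0002
```

Emit:
move_arm(
  series=[
    [[0.4,-0.1,0.2,0,0,1,0],[0.4,-0.1,0,0,0,2,0],[0.3,-0.1,0,0,0,1,0],[0.3,-0.1,0,0,0,1,0],[0.3,0,0,0,0,1,0]],
  ],
)

```text
clock: 10.2
eef_pos: [0.5585, -0.2067, 0.1044]
tool_rot: [0.022, 1.0, 0.004, -0.017]
ft_force: [-4.4, -3.4, 1.8]
grip_width: 0.0
```

Emit:
move_arm(
  series=[
    [[0.3,-0.1,0.1,0,0,1,0],[0.3,0,0,0,0,1,0],[0.3,-0.1,0,0,0,1,0],[0.3,0,0,0,0,1,0],[0.3,0,0,0,0,1,0]],
  ],
)

```text
clock: 10.7
eef_pos: [0.5702, -0.2091, 0.1043]
tool_rot: [-0.022, 0.999, 0.003, -0.022]
ft_force: [-11.2, -1.9, 6.3]
grip_width: 0.0
```

Emit:
move_arm(
  series=[
    [[0.2,0,0.1,0,0,0,0],[0.2,0,0,0,0,0,0],[0.2,0,0,0,0,0,0],[0.2,0,0,0,0,0,0],[0.2,0,0,0,0,0,0]],
  ],
)

```text
clock: 11.2
eef_pos: [0.5698, -0.2091, 0.1046]
tool_rot: [-0.022, 0.999, 0.003, -0.034]
ft_force: [-9.4, -1.6, 5.0]
grip_width: -0.0001
```

```bash
python3 - <<'E'
from lvl import *
from ang import *
st();lvl(180);lev('side','yel','side8')
E
```

```text
clock 11.2
eef_pos [ 0.57  -0.209  0.105]
tool_rot [-0.022  0.999  0.003 -0.034]
ft_force [-9.437 -1.569  5.043]
grip_width -0.0
yaw now -177.46348603817162 rotvec [-0.3 -3.9 -2.5] j [-0.34  0.58  0.18  1.24 -0.02 -0.39] p [ 0.57  -0.209  0.105]
side yel 370 ((595.2154541015625, -223.88848876953125), (23.16629981994629, 54.22975540161133), 4.046649932861328) ang via centre -84.5 r 0.1004
```

View pics/side8.png

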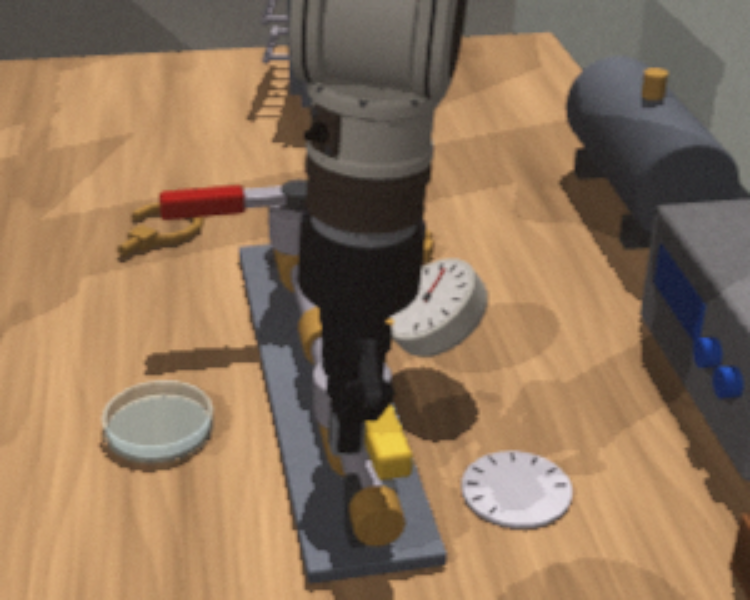

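Yellow lies along the pipe at about -86° and has stalled at 9–11 N, so it is on its stop. I'll press firmly and hold.

Emit:
move_arm(
  series=[
    [[0.3,0,0,0,-1,0,0],[0.4,0,0,0,-1,0,0],[0.4,0,0,0,-1,0,0],[0.4,0,0,0,-1,0,0],[0.4,0,0,0,-1,0,0]],
  ],
)

```text
clock: 11.75
eef_pos: [0.5719, -0.2091, 0.104]
tool_rot: [-0.021, 1.0, 0.002, -0.007]
ft_force: [-14.5, -1.4, 7.2]
grip_width: -0.0002
```

Emit:
move_arm(
  series=[
    [[0.4,0,0,0,-1,0,0],[0.4,0,0,0,-1,0,0],[0.4,0,0,0,-1,0,0],[0.4,0,0,0,-1,0,0],[0.4,0,0,0,-1,0,0]],
  ],
)

```text
clock: 12.25
eef_pos: [0.5726, -0.2091, 0.1034]
tool_rot: [-0.019, 1.0, 0.002, 0.018]
ft_force: [-14.9, -1.3, 7.6]
grip_width: 0.0004
```

Yellow held about 15 N with almost no movement. I'll back straight off, lift and check.

Emit:
move_arm(
  series=[
    [[-1.5,0,0,0,0,0,0],[-2.5,0,0,0,0,0,0],[-3,0,2,0,2,0,0],[-4,0,3,0,0,0,0],[-4,0,3,0,0,0,0]],
  ],
)

```text
clock: 12.75
eef_pos: [0.4274, -0.2062, 0.1825]
tool_rot: [-0.023, 1.0, 0.004, 0.006]
ft_force: [0.0, -0.5, 0.0]
grip_width: 0.0002
```

Emit:
move_arm(
  series=[
    [[-4,0,2,0,0,0,0],[-4,0,0,0,0,0,0],[0,-3,0,0,0,0,0],[0,0,0,0,0,0,0],[0,0,0,0,0,0,0]],
  ],
)

```text
clock: 13.25
eef_pos: [0.3492, -0.2357, 0.2106]
tool_rot: [-0.025, 1.0, 0.002, 0.018]
ft_force: [-0.2, -0.2, 0.2]
grip_width: 0.0003
```

```bash
python3 - <<'E'
from ang import *
st()
for c in('top','side'):
    lev(c,'red');lev(c,'yel')
p,d=bot.camera('top');cv2.imwrite('pics/top9.png',p[...,::-1])
E
```

```text
clock 13.25
eef_pos [ 0.349 -0.236  0.211]
tool_rot [-0.025  1.     0.002  0.018]
ft_force [-0.222 -0.162  0.247]
grip_width 0.0
top red 334 ((486.693359375, 130.6582489013672), (73.1172866821289, 23.56409454345703), 2.264029026031494) ang via centre -177.4 r 0.0874
top yel 334 ((591.713134765625, -211.60906982421875), (23.638519287109375, 72.91805267333984), 4.565562725067139) ang via centre -86.0 r 0.0878
side red 360 ((488.3673095703125, 128.50982666015625), (72.38394165039062, 26.884647369384766), 3.6227593421936035) ang via centre -175.9 r 0.0858
side yel 523 ((593.3125610351562, -214.57894897460938), (22.963306427001953, 74.92192840576172), 4.130353927612305) ang via centre -85.1 r 0.0909
```

View pics/top9.png

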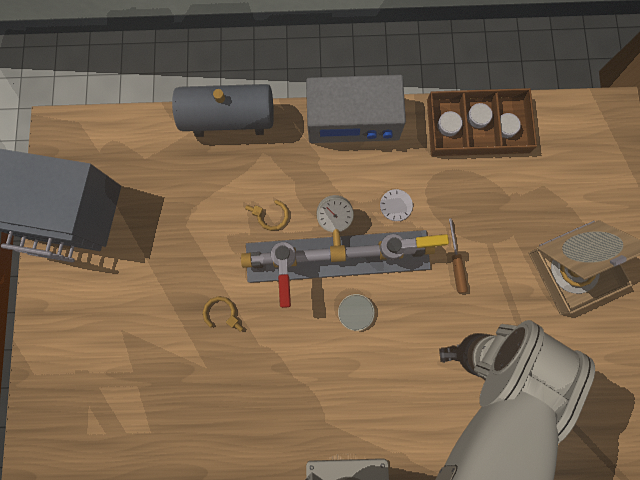

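The final top view shows red across the pipe (tip at (285,305)) and yellow along it (tip at (447,240)). The loose items are where they started.

```bash
python3 -c "
from workcell import bot
print(bot.job_done())"
```

```text
the job is handed in; nothing more can be done
None
```

I shut the red supply lever onto its stop, then opened the yellow vent lever onto its stop. I let go of both and handed the job in at about 13.5 s of the 64 s allowed; no verdict was reported.

- **Red:** it turned clockwise and stalled at its stop. I pressed for about 1 s at 10–15 N at the grip, against 4–6 N while it was moving. After release the top camera read it at -177.4°, within about 1° of straight across the pipe.
- **Yellow:** it turned counterclockwise only after red was done and stalled at its stop. I pressed for about 1 s at up to 15 N at the grip. After release the top camera read it at -86.0°, about 1.5° off the line of the pipe.
- **Other checks:** the last top picture shows the dish, tubes, screwdriver and dial plate where they started. I judged that by eye and did not measure it.

**Not confirmed:** I could not read the force at the stops directly. The grip readings work out to roughly 20–40 N there, above the 8 N needed and well below the 120 N limit. The side camera gave angles about 1° different from the top camera (red -175.9°, yellow -85.1°), which is within measuring error.

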